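# Take the depth of a hub bore with a twist-lock depth gauge

### The arm

A 6-joint arm with a two-finger parallel gripper is mounted at the origin on the work surface. World frame = base frame: x ahead of the robot, y to its left, z up, the work surface at z = 0. Lengths are in mm, angles in degrees, forces in N, time in s.
With the tool pointing down it reaches from about 375 to 975 mm from the base axis. Payload 3.8 kg.
Tool frame: the origin (TCP) lies at the centre of the arm's flange, where the gripper is bolted on; the fingertips stand 173 mm ahead of it and the grasp point (between the pads) lies 155 mm ahead of it; z points along the fingers, y is the line along which they close (so a half turn about z gives the same grasp; the last joint's range is limited). The gripper opens to 85 mm and grips with 20 to 120 N. Pads are 22 mm wide; open, the fingers measure 114 mm over their backs; the gripper's body (76 mm by 85 mm) begins 54 mm behind the grasp point. The pads swing forward as they close: fully open they stand 13 mm farther back than shut.
Start: joints at [73.574, 15.12, 91.902, -0, 72.978, -2.114], TCP at [166.865, 654.046, 404.68] pointing down, gripper open.
Joint ranges: [-150.88, 150.88], [-54.13, 125.18], [17.81, 147.31], [-75.09, 255.09], [0, 152.58], [-146.25, 146.25]. Speed limits (degrees/s): [147.25, 147.25, 180, 180, 180, 180].

### API

Orientations are given as [roll, pitch, yaw] about the fixed x, y, z axes, in that order (R = Rz(yaw) Ry(pitch) Rx(roll)).
In Python, from cell import sensors, grab_frame, camera_params, robot gives the robot as it stands.
- The arm moves only by the tool carry_out, never from a script. Its argument "moves" is text: rows parted by semicolons, each of 5 numbers parted by spaces: the closure, from 0 (fully open) to 1 (shut), then the shift along the tool's x, y, z in mm, then the turn about the tool's z in rad. In form: hand dx dy dz yaw; .... A call has 1 to 20 rows; each row shifts and turns the commanded pose from where the row before left it, along the tool's axes as they then stand; what a row does not reach is not made up. A row lasts 1/12 s, in which the tool goes at most 41.7 mm and 7.16 degrees, less where a joint would pass 70% of its speed; a pose out of reach is approached as far as the arm can. A call with a gripper value outside its range is refused whole. The fingers move at their own pace and stop on an object; "grip_force" is the grip in N (left out, the last holds). Time passes only in rows, so rows that do not move let the fingers close. It gives the time, the measured TCP pose, the force, the opening and the grip force at its end, in the units of the state.
- sensors.sense(): the state, without advancing time (a new reading comes with each control period).
- grab_frame(name): name is "scene" or "side" or "wrist"; returns the picture (384x512x3 uint8, red, green, blue); there is no depth.
- camera_params(name): a dict with "intrinsics" (3x3 intrinsics, pixels), "R" (3x3) and "t" (3): a world point X has camera coordinates R X + t; the wrist camera has in their place "T_tool_cam" (4x4, takes a point from camera to tool coordinates, whose origin is the TCP and whose axes are the flange's). Camera axes: x right, y down, z forward; pixel columns grow to the right and rows downward; lengths in mm; the calibration is good to about 2 mm. A picture is of the moment at which its call begins: read the wrist's pose just before it. camera_params takes no time and is no camera call.
- robot.hand_in(): hands the job in; it is judged then, once.
The state is a dict: "time_s": time; "qpos": joint angles; "joint_velocities": joint speeds; "effort": joint torques, N m; "position": TCP position; "tool_rot": TCP orientation; "ft_force": force on the tool from outside, world axes, zero at the start; "ft_torque": the same for the moment, N m; "finger_gap": opening from 0.0 (shut) to 1.0 (fully open); "grasp_force": force on a finger pad.
Only numpy, scipy, OpenCV 4.12 (cv2) and the standard library are available. Lean on these libraries where they do the work, as an engineer would, in place of code of your own. Each camera call takes 0.05 s, during which the arm holds its last target. There are 200 camera calls.

### The job

Take the depth of the hub's bore with the depth gauge that is clamped across it: turn the gauge's knob anticlockwise to free the spindle, push the spindle down until its spring tip bears lightly on the bottom of the bore (about 3.5 N, never hard), and while it bears there turn the knob clockwise to lock it. Then let go, leaving the knob locked with the tip still bearing on the bottom, and do not knock over the spray can beside the hub.

Things in the scene. Friction and masses are not known exactly. Their poses are not given: they have to be found in the camera images.
- housing: Grey cast hub housing, fixed to the bench: round flange 170 mm across, 16 mm thick, with an upright cylinder 110 mm across on it, rim 120 mm above the bench. Origin on its axis at the bench top, z up. Down its middle is a bore 82 mm across with a flat steel bottom; its depth below the rim is not known beforehand: anywhere from 50 to 90 mm.
- gauge: Steel depth gauge, fixed on the hub: a bar 30 x 150 x 12 mm across the rim along the gauge's y axis, with a boss 44 mm across in the middle, boss top 145 mm above the bench. Origin on the hub's axis at the bench top, z up. A vertical 10 mm spindle slides through the boss on that axis, with the knob on top and below it a tip sprung at 1.2 N per mm, which can give 9 mm; over 9 N harms it.
- quill (a joint): How far the spindle is lowered, m: 0 fully up (tip's end 118 mm above the bench) to 0.103; the knob comes down with it. A friction collet: sliding it down takes a level 6 to 9 N (unknown), some 2 to 3 N less is felt when stopped after a step, and it stays where left. The tip's force on the bottom is the push less the push felt, in the same manner, before touching. Starts at 0.004 to 0.016.
- knob (a joint): Turn of the knob about the spindle's axis, rad, growing clockwise seen from above, between stops at 0 and 1.3: free below 0.3, locked above 1.0. Takes about 0.15 N m to turn and stays where it is left. Locked at the start (1.2 to 1.29). Turning it does not move the spindle up or down.
- knob_grip (a point): Centre of the knob's wing, a dark upright bar 50 mm long (this point's x axis), 14 mm thick (its y axis) and 30 mm high, on the hub's axis, 280 mm above the bench less the value of joint quill. To be gripped from above across its 14 mm. It lies along the gauge's x axis (across the bar) at 1.3 (locked) and nearly along the bar when free.
- can_center (a point): The centre of a loose spray can, 62 mm across and 165 mm high, standing upright about 155 mm from the hub's axis.
There are look-alikes about, which are no part of the job. Leave any black look-alike of the housing alone.

How it is judged:
By the outcome, as a careful person would: the job done as asked, in the order asked, and still so for the second after the job is handed in, with the robot touching nothing.
It also fails if it takes over 70 s, if anything falls off the work surface, if the arm or the gripper's body presses on something with over 40 N, if the wrist force passes 120 N, or if a joint passes its speed limit or range.

## Working session

There is one attempt and no reset: what is moved stays moved. The work goes in short steps, Python scripts to look and compute and a tool call to move; the robot and the scene stay as the last step left them, time stands still between calls to the robot, and variables do not carry over. Pictures are saved under pics/ and viewed, at most 10 in all, crops included, and the job is handed in when it is done.

Besides the shell and the picture viewer there is one more tool, called after ">>>" as name(argument=value, ...) on one line, values as JSON. carry_out: Moves the arm, as the interface text tells. Its arguments: {"type":"object","properties":{"moves":{"type":"string"},"grip_force":{"type":"number"}},"required":["moves"]}

```bash
mkdir -p pics; ls; python3 - <<'E'
from cell import sensors, grab_frame, camera_params, robot
import cv2,json,numpy as np
for n in("scene","side","wrist"):
    cv2.imwrite(f"pics/{n}0.png",grab_frame(n)[:,:,::-1]); print(n,{k:np.round(v,3).tolist() for k,v in camera_params(n).items()})
print(sensors.sense())
E
```

```text
pics
scene {'intrinsics': [[431.379, 0.0, 250.81], [0.0, 431.379, 190.151], [0.0, 0.0, 1.0]], 'R': [[0.352, 0.936, 0.009], [0.506, -0.182, -0.843], [-0.787, 0.301, -0.538]], 't': [-261.805, -108.258, 1457.959]}
side {'intrinsics': [[464.128, 0.0, 252.386], [0.0, 464.128, 197.255], [0.0, 0.0, 1.0]], 'R': [[0.804, -0.594, 0.015], [-0.388, -0.544, -0.744], [0.45, 0.593, -0.668]], 't': [-372.166, 393.068, 841.967]}
wrist {'intrinsics': [[281.498, 0.0, 256.325], [0.0, 281.498, 187.144], [0.0, 0.0, 1.0]], 'T_tool_cam': [[-0.001, -0.957, -0.29, 73.963], [1.0, -0.001, -0.0, -0.004], [-0.0, -0.29, 0.957, 30.61], [0.0, 0.0, 0.0, 1.0]]}
{'time_s': 0.15, 'qpos': array([ 7.35718848e+01,  1.51587659e+01,  9.19659003e+01,  9.75061776e-04,
        7.29779473e+01, -2.11459941e+00]), 'joint_velocities': array([-0.06791307, -0.04541828, -0.20602522, -0.02300436,  0.1044322 ,
        0.06351693]), 'effort': array([ 5.42985308e-04, -5.15899765e+01, -3.67960310e+01,  2.22461546e-05,
        8.00070295e-03, -6.47776164e-05]), 'position': array([166.80249617, 653.77553861, 403.62867902]), 'tool_rot': array([-1.79897491e+02, -4.71746715e-03,  1.65686194e+02]), 'ft_force': array([-0.12206821,  0.35380158, -0.45816133]), 'ft_torque': array([ 0.00608296, -0.04010324,  0.01903108]), 'grasp_force': 0.0, 'finger_gap': 1.000848223377789}
```

View pics/scene0.png

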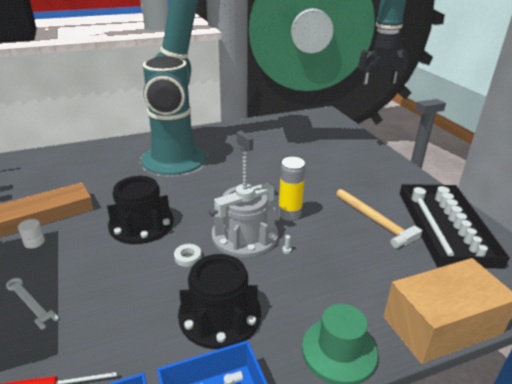

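View pics/side0.png

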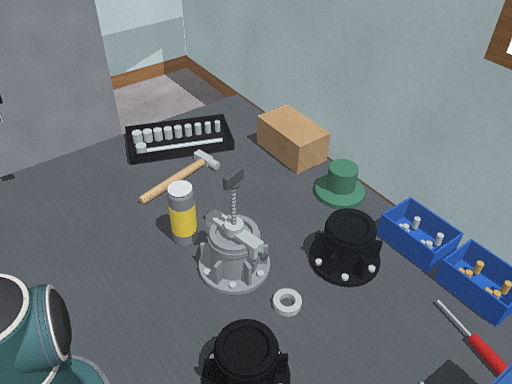

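The grey hub with the gauge is at scene (245,220) and side (234,250), with its dark knob wing at scene (245,142) and side (234,179). The look-alikes are black hubs at scene (140,208) and (220,298) and a green one at (340,345). The can (yellow and grey) is at scene (292,188). I choose the grey hub and check it in a close crop.

```bash
cat > h.py <<'E'
from cell import sensors, grab_frame, camera_params, robot
import cv2,numpy as np
def P(n):
    c=camera_params(n); return np.array(c["intrinsics"])@np.c_[np.array(c["R"]),np.array(c["t"])]
def tri(a,b):
    X=cv2.triangulatePoints(P("scene"),P("side"),np.array(a,float).reshape(2,1),np.array(b,float).reshape(2,1)); return (X[:3]/X[3]).ravel()
def proj(n,X):
    u=P(n)@np.r_[X,1]; return u[:2]/u[2]
def onz(n,uv,z):
    M=P(n); A=M[:,[0,1]]; b=M[:,2]*z+M[:,3]; H=np.c_[A,b]; w=np.linalg.solve(H,[*uv,1]); return w[:2]/w[2]
E
python3 - <<'E'
from h import *
print("knob",tri((245,142),(234,179)),"boss",tri((246,192),(233,225)),"cantop",tri((293,162),(180,187)))
a=cv2.imread("pics/scene0.png")[120:260,195:325]; b=cv2.imread("pics/side0.png")[160:300,160:290]
cv2.imwrite("pics/crop.png",cv2.resize(np.hstack([a,b]),None,fx=3,fy=3,interpolation=cv2.INTER_CUBIC))
E
```

```text
knob [475.13084014  84.92707715 266.97465321] boss [473.89743832  88.95961035 132.92110244] cantop [427.1404994  233.94290118 164.54998506]
```

View pics/crop.png

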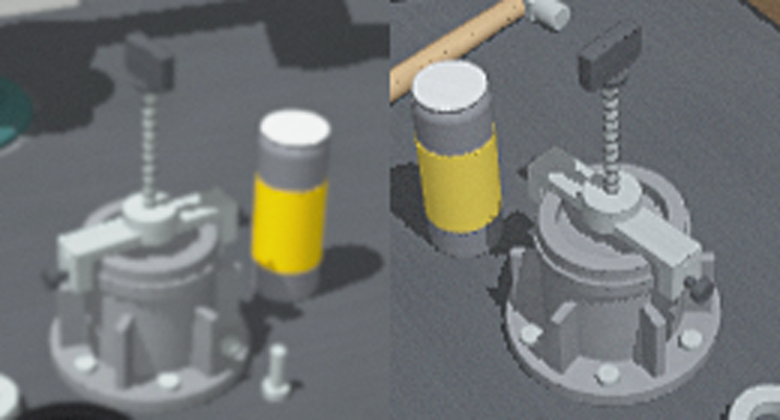

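The crop shows the grey hub with the clamped bar, the spindle and the dark wing on top, and the can 155 mm from the axis, which matches the description. The axis is about (475,86) and the wing centre is at z≈267. I move above it.

>>> carry_out(moves="0 0 0 -28 0;0 0 0 -28 0;0 0 0 -28 0;0 0 0 -28 0;0 -12 -13 0 0;0 -22 -24 0 0;0 -22 -24 0 0;0 -22 -24 0 0;0 -22 -24 0 0;0 -22 -24 0 0;0 -22 -24 0 0;0 -22 -24 0 0;0 -22 -24 0 0;0 -22 -24 0 0;0 -22 -24 0 0;0 -22 -24 0 0;0 -22 -24 0 0;0 -22 -24 0 0;0 -22 -24 0 0;0 -22 -24 0 0")

```text
time_s: 1.82
position: [406.3, 206.5, 516.5]
tool_rot: [180.0, 0.0, 165.7]
ft_force: [0.5, -0.4, -0.6]
finger_gap: 0.997
grasp_force: 0.0
```

>>> carry_out(moves="0 -22 -24 0 0;0 -22 -24 0 0;0 -22 -24 0 0;0 -22 -24 0 0;0 -10 -8 0 0;0 0 0 0 0;0 0 0 0 0;0 0 0 0 0;0 0 0 0 0")

```text
time_s: 2.57
position: [474.8, 84.2, 516.6]
tool_rot: [180.0, -0.0, 165.8]
ft_force: [-0.3, 1.0, -0.8]
finger_gap: 1.0
grasp_force: 0.0
```

```bash
python3 - <<'E'
from h import *
s=sensors.sense(); print(s["position"],s["tool_rot"],s["ft_force"])
f=grab_frame("wrist")[:,:,::-1]; cv2.imwrite("pics/w1.png",f)
E
```

```text
[474.78248592  84.15916797 516.62177293] [ 1.79977731e+02 -2.82445819e-02  1.65774761e+02] [-0.30430194  0.9588006  -0.75267881]
```

View pics/w1.png

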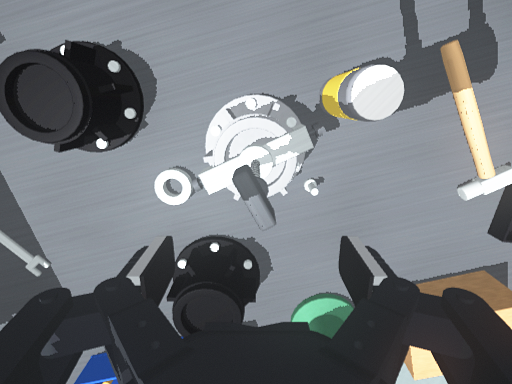

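The wrist view shows the bar across the hub at (200,185)–(312,140) and the wing at roughly (240,172)–(272,228), nearly across the bar (locked). A crop will give the corners.

```bash
cat >> h.py <<'E'
from scipy.spatial.transform import Rotation as Ro
def wz(uv,z,pos,rpy):
    c=camera_params("wrist"); T=np.array(c["T_tool_cam"]); R=Ro.from_euler("xyz",rpy,degrees=True).as_matrix()
    d=R@T[:3,:3]@np.linalg.solve(np.array(c["intrinsics"]),[*uv,1]); o=R@T[:3,3]+pos
    return o+d*(z-o[2])/d[2]
E
python3 - <<'E'
import cv2
a=cv2.imread("pics/w1.png")[150:240,190:320]
cv2.imwrite("pics/w1c.png",cv2.resize(a,None,fx=6,fy=6,interpolation=cv2.INTER_CUBIC))
E
```

```text
(no output)
```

View pics/w1c.png

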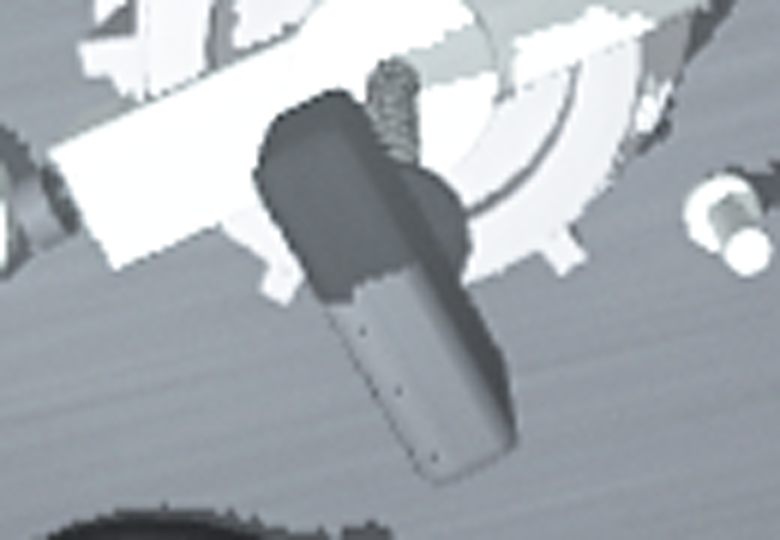

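```bash
cat > fit.py <<'E'
from h import *
from scipy.optimize import least_squares
s=np.array([474.78,84.16,516.62]); rpy=[179.98,-.03,165.77]
c=camera_params("wrist"); T=np.array(c["T_tool_cam"]); K=np.array(c["intrinsics"]); R=Ro.from_euler("xyz",rpy,degrees=True).as_matrix()
def pw(X):
    u=K@(T[:3,:3].T@((R.T@(X-s).T).T-T[:3,3]).T); return (u[:2]/u[2]).T
obs=np.array([(255,172),(270,140),(335,90),(357,98),(505,360),(516,445),(432,486)])/6+[190,150]
th=np.linspace(0,2*np.pi,24,endpoint=False); D=np.c_[np.cos(th),np.sin(th)]
def box(p):
    a=np.radians(p[3]); X=np.array([[i*25,j*7,k*15] for i in(-1,1) for j in(-1,1) for k in(-1,1)])
    return X@np.array([[np.cos(a),np.sin(a),0],[-np.sin(a),np.cos(a),0],[0,0,1]])+p[:3]
f=lambda p:np.r_[(pw(box(p))@D.T).max(0)-(obs@D.T).max(0),(p[2]-267)/3]
for a0 in(160,140,180,120):
    r=least_squares(f,[475,86,267,a0],loss="soft_l1"); print(r.x,r.cost)
g=[wz((u,v),132,s,rpy)[:2] for u,v in((200,187),(312,141))]; d=g[1]-g[0]; print("bar rough",g,np.degrees(np.arctan2(d[1],d[0])))
E
python3 fit.py
```

```text
[479.63551717  81.72100065 253.3895304  193.98948397] 5.91149387662299
[479.63551718  81.72100065 253.38953037 193.98948413] 5.911493876622858
[479.6355163   81.72100084 253.38953276 193.98948378] 5.911493876622018
[479.63551613  81.7210009  253.38953325 193.98948409] 5.911493876621869
bar rough [array([488.24145375,   4.42629209]), array([465.49738644, 158.52057299])] 98.39614406429064
```

```bash
cat >> fit.py <<'E'
for z in (264,268):
    r=least_squares(lambda p:f([p[0],p[1],z,p[2]]),[475,86,190],loss="soft_l1"); print(z,r.x,r.cost, proj("scene",[r.x[0],r.x[1],z]),proj("side",[r.x[0],r.x[1],z]))
E
python3 fit.py | tail -2
```

```text
264 [476.00832839  82.75820895 193.71295756] 18.929102689571575 [244.36853809 143.34064014] [235.1031869  180.73346555]
268 [474.81019036  83.18046474 193.66449708] 28.900007375060916 [244.36616283 141.47546243] [234.46843045 179.30629116]
```

>>> carry_out(moves="0 0 0 0 0.12;0 0 0 0 0.12;0 0 0 0 0.12;0 0 0 0 0.12;0 0 0 0 0.12;0 0 0 0 0.12;0 0 0 0 0.12;0 0 0 0 0.12;0 0 0 0 0.12;0 0 0 0 0.12;0 0 0 0 0.12;0 0 0 0 0.12;0 0 0 0 0.12;0 0 0 0 0.12;0 0 0 0 0.12;0 0 0 0 0.12;0 0 0 0 0.12;0 0 0 0 0.12;0 0 0 0 0.12;0 0 0 0 0.12")

```text
time_s: 4.28
position: [474.8, 84.2, 516.8]
tool_rot: [-180.0, -0.0, 28.0]
ft_force: [-0.4, 0.2, 0.0]
finger_gap: 0.998
grasp_force: 0.0
```

>>> carry_out(moves="0 0 0 0 0.12;0 0 0 0 0.12;0 0 0 0 0.02;0 0 0 0 0;0 0 0 0 0;0 0 0 0 0")

```text
time_s: 4.78
position: [475.1, 83.4, 516.7]
tool_rot: [-180.0, -0.0, 13.4]
ft_force: [1.0, 0.1, -0.1]
finger_gap: 1.0
grasp_force: 0.0
```

```bash
python3 - <<'E'
from h import *
s=sensors.sense(); print(s["position"],s["tool_rot"],s["ft_force"],s["qpos"])
f=grab_frame("wrist")[:,:,::-1]
cv2.imwrite("pics/w2.png",cv2.resize(f[100:260,150:350],None,fx=4,fy=4)[:600])
R=Ro.from_euler("xyz",s["tool_rot"],degrees=True).as_matrix()
print(R.T@(np.array([475.5,83.3,266+155])-s["position"]))
E
```

```text
[475.14447755  83.42747033 516.73823835] [-1.79997150e+02 -5.95238502e-03  1.34322071e+01] [ 0.95078799  0.11845745 -0.07511072] [ 6.99874230e+00 -9.05092148e+00  1.05642635e+02  3.52234888e-03
  8.34026914e+01  8.35661306e+01]
[ 0.30624049  0.21133164 95.73826029]
```

View pics/w2.png

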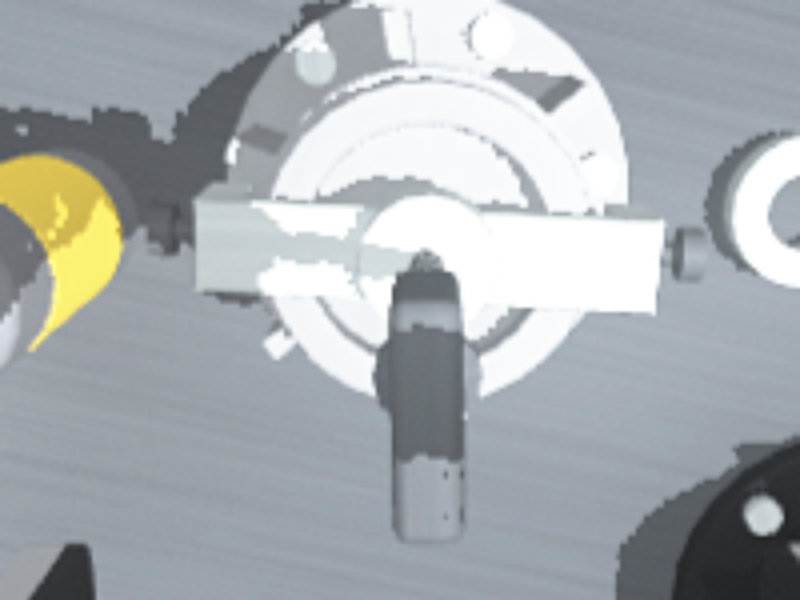

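The wing now lies square to the fingers: its columns are about 392–465 in the crop, which is within 1 mm of centred. It sits about 1.5 mm toward −x. I descend and grip.

>>> carry_out(moves="0 -1.5 0.5 10 0;0 0 0 12 0;0 0 0 12 0;0 0 0 12 0;0 0 0 12 0;0 0 0 12 0;0 0 0 10 0;0 0 0 7 0;0 0 0 3 0;0 0 0 0 0;0 0 0 0 0;0 0 0 0 0")

```text
time_s: 5.83
position: [474.3, 82.3, 427.5]
tool_rot: [180.0, -0.1, 13.3]
ft_force: [0.1, 0.0, 0.3]
finger_gap: 0.998
grasp_force: 0.0
```

>>> carry_out(moves="0.5 0 0 0 0;0.6 0 0 0 0;0.7 0 0 0 0;0.75 0 0 0 0;0.8 0 0 0 0;0.85 0 0 0 0;0.9 0 0 0 0;1 0 0 0 0;1 0 0 0 0;1 0 0 0 0;1 0 0 0 0;1 0 0 0 0", grip_force=50)

```text
time_s: 6.83
position: [474.0, 82.5, 427.1]
tool_rot: [-180.0, -0.0, 13.3]
ft_force: [-2.2, 4.5, 4.7]
finger_gap: 0.228
grasp_force: 49.1
```

```bash
python3 - <<'E'
from h import *
s=sensors.sense(); print(s)
E
```

```text
{'time_s': 6.8333, 'qpos': array([ 6.89301168e+00, -7.09173032e+00,  1.13205000e+02,  4.38995859e-02,
        7.38555759e+01,  8.35973733e+01]), 'joint_velocities': array([-0.0830081 , -0.0068222 ,  0.0741597 , -0.09080887, -0.03159032,
       -0.03707025]), 'effort': array([-2.07443140e+00, -2.75895059e+01, -3.49367630e+01, -1.49125356e+00,
       -4.92182951e-01, -9.52281116e-03]), 'position': array([473.97588527,  82.50923082, 427.09660891]), 'tool_rot': array([-1.79961562e+02, -3.56584184e-02,  1.32834311e+01]), 'ft_force': array([-2.19916185,  4.53941379,  4.67951353]), 'ft_torque': array([ 0.77722956,  0.33111181, -0.03655876]), 'grasp_force': 49.145493507385254, 'finger_gap': 0.22782211596405683}
```

The opening is 19 mm rather than 14 mm, so I look before turning.

```bash
python3 - <<'E'
from h import *
a=grab_frame("side")[:,:,::-1][110:250,165:305]; b=grab_frame("wrist")[:,:,::-1][130:384,150:390]
h=560
cv2.imwrite("pics/g1.png",np.hstack([cv2.resize(a,(400,400),interpolation=cv2.INTER_CUBIC),cv2.resize(b,(378,400),interpolation=cv2.INTER_CUBIC)]))
E
```

```text
(no output)
```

View pics/g1.png

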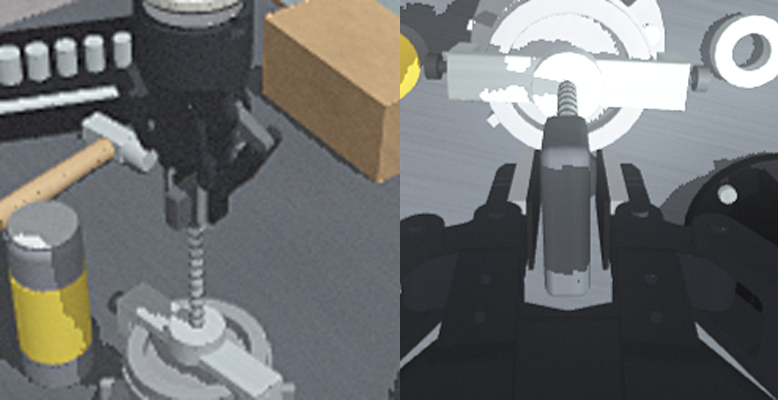

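The wing is between the fingers, but the tips may be on the round collar beneath it. I regrip 7 mm higher.

>>> carry_out(moves="0.5 0 0 0 0;0.5 0 0 0 0;0.5 0 0 -4 0;0.5 0 0 -3 0;0.5 0 0 0 0;0.5 0 0 0 0;0.8 0 0 0 0;0.8 0 0 0 0;1 0 0 0 0;1 0 0 0 0;1 0 0 0 0;1 0 0 0 0;1 0 0 0 0;1 0 0 0 0")

```text
time_s: 8.1
position: [473.9, 82.5, 433.7]
tool_rot: [-180.0, 0.0, 13.3]
ft_force: [-2.2, 4.1, 1.0]
finger_gap: 0.156
grasp_force: 52.7
```

Now 13.3 mm, so the pads are on the wing. I turn anticlockwise about 1.1 rad to free it.

>>> carry_out(moves="1 0 -0.4 0 -0.06;1 0 0 0 -0.06;1 0 0 0 -0.06;1 0 0 0 -0.06;1 0 0 0 -0.06;1 0 0 0 -0.06;1 0 0 0 -0.06;1 0 0 0 -0.06;1 0 0 0 -0.06;1 0 0 0 -0.06;1 0 0 0 0;1 0 0 0 0")

```text
time_s: 9.1
position: [473.7, 82.8, 433.6]
tool_rot: [-180.0, -0.0, 47.6]
ft_force: [-2.0, 4.0, 0.8]
finger_gap: 0.151
grasp_force: 52.7
```

>>> carry_out(moves="1 0 0 0 -0.06;1 0 0 0 -0.06;1 0 0 0 -0.06;1 0 0 0 -0.06;1 0 0 0 -0.06;1 0 0 0 -0.06;1 0 0 0 -0.06;1 0 0 0 -0.06;1 0 0 0 -0.04;1 0 0 0 0;1 0 0 0 0;1 0 0 0 0")

```text
time_s: 10.1
position: [473.6, 82.9, 433.7]
tool_rot: [-179.9, -0.0, 77.4]
ft_force: [-2.0, 4.8, 2.8]
finger_gap: 0.151
grasp_force: 52.8
```

```bash
python3 - <<'E'
from h import *
s=sensors.sense(); print({k:np.round(s[k],2) for k in("position","tool_rot","ft_force","ft_torque","finger_gap","grasp_force","qpos")})
cv2.imwrite("pics/g2.png",cv2.resize(grab_frame("wrist")[:,:,::-1][60:384,90:420],None,fx=1.8,fy=1.8,interpolation=cv2.INTER_CUBIC))
E
```

```text
{'position': array([473.6 ,  82.91, 433.65]), 'tool_rot': array([-1.7994e+02, -3.0000e-02,  7.7370e+01]), 'ft_force': array([-1.96,  4.76,  2.8 ]), 'ft_torque': array([0.74, 0.37, 0.1 ]), 'finger_gap': np.float64(0.15), 'grasp_force': np.float64(52.81), 'qpos': array([ 6.9400e+00, -7.3200e+00,  1.1271e+02,  5.0000e-02,  7.4650e+01,
        1.9560e+01])}
```

View pics/g2.png

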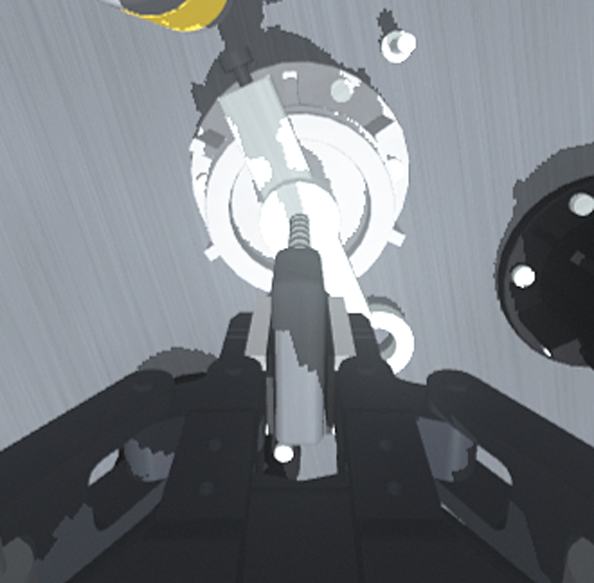

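The wing has swung nearly along the bar, about 0.1 rad, so the spindle is free. I relieve the side load, then lower 24 mm, which is still above any possible bottom.

>>> carry_out(moves="1 0.7 -0.4 0 0;1 0 0 0 0;1 0 0 0 0")

```text
time_s: 10.4
position: [473.5, 83.3, 433.7]
tool_rot: [-180.0, 0.0, 77.4]
ft_force: [-2.5, 2.0, 0.9]
finger_gap: 0.153
grasp_force: 52.8
```

>>> carry_out(moves="1 0 0 1 0;1 0 0 1 0;1 0 0 0 0;1 0 0 0 0;1 0 0 0 0;1 0 0 0 0")

```text
time_s: 10.9
position: [473.5, 83.3, 432.7]
tool_rot: [180.0, 0.0, 77.4]
ft_force: [-4.2, 2.5, 4.7]
finger_gap: 0.156
grasp_force: 53.6
```

>>> carry_out(moves="1 0 0 2 0;1 0 0 2 0;1 0 0 2 0;1 0 0 2 0;1 0 0 2 0;1 0 0 2 0;1 0 0 2 0;1 0 0 2 0;1 0 0 2 0;1 0 0 2 0;1 0 0 0 0;1 0 0 0 0")

```text
time_s: 11.9
position: [473.6, 83.3, 412.5]
tool_rot: [180.0, 0.0, 77.4]
ft_force: [-4.2, 1.9, 6.3]
finger_gap: 0.156
grasp_force: 53.4
```

>>> carry_out(moves="1 0 0 1 0;1 0 0 1 0;1 0 0 0 0;1 0 0 0 0;1 0 0 0 0;1 0 0 0 0")

```text
time_s: 12.4
position: [473.6, 83.3, 410.7]
tool_rot: [180.0, 0.0, 77.4]
ft_force: [-3.5, 2.9, 6.8]
finger_gap: 0.152
grasp_force: 53.6
```

>>> carry_out(moves="1 0 0 1 0;1 0 0 1 0;1 0 0 0 0;1 0 0 0 0;1 0 0 0 0;1 0 0 0 0")

```text
time_s: 12.9
position: [473.6, 83.4, 408.8]
tool_rot: [180.0, -0.0, 77.4]
ft_force: [-4.2, 2.4, 7.4]
finger_gap: 0.152
grasp_force: 53.7
```

>>> carry_out(moves="1 0 0 1 0;1 0 0 1 0;1 0 0 0 0;1 0 0 0 0;1 0 0 0 0;1 0 0 0 0")

```text
time_s: 13.4
position: [473.6, 83.3, 406.8]
tool_rot: [180.0, 0.0, 77.4]
ft_force: [-4.1, 2.4, 6.6]
finger_gap: 0.152
grasp_force: 53.7
```

>>> carry_out(moves="1 0 0 1 0;1 0 0 1 0;1 0 0 0 0;1 0 0 0 0;1 0 0 0 0;1 0 0 0 0")

```text
time_s: 13.9
position: [473.6, 83.3, 404.7]
tool_rot: [180.0, 0.0, 77.4]
ft_force: [-3.6, 2.5, 6.2]
finger_gap: 0.149
grasp_force: 53.7
```

>>> carry_out(moves="1 0 0 1 0;1 0 0 1 0;1 0 0 0 0;1 0 0 0 0;1 0 0 0 0;1 0 0 0 0")

```text
time_s: 14.4
position: [473.6, 83.3, 402.7]
tool_rot: [180.0, 0.0, 77.4]
ft_force: [-4.5, 2.4, 6.7]
finger_gap: 0.155
grasp_force: 53.7
```

The baseline is about 6.7 N, noise ±0.5.

>>> carry_out(moves="1 0 0 1 0;1 0 0 1 0;1 0 0 0 0;1 0 0 0 0;1 0 0 0 0;1 0 0 0 0")

```text
time_s: 14.9
position: [473.6, 83.3, 400.7]
tool_rot: [180.0, 0.0, 77.4]
ft_force: [-4.1, 2.5, 6.1]
finger_gap: 0.157
grasp_force: 53.7
```

>>> carry_out(moves="1 0 0 1 0;1 0 0 1 0;1 0 0 0 0;1 0 0 0 0;1 0 0 0 0;1 0 0 0 0")

```text
time_s: 15.4
position: [473.6, 83.3, 398.7]
tool_rot: [180.0, 0.0, 77.4]
ft_force: [-4.2, 2.4, 5.9]
finger_gap: 0.153
grasp_force: 53.7
```

>>> carry_out(moves="1 0 0 1 0;1 0 0 0.5 0;1 0 0 0 0;1 0 0 0 0;1 0 0 0 0;1 0 0 0 0")

```text
time_s: 15.9
position: [473.6, 83.3, 397.3]
tool_rot: [180.0, 0.0, 77.4]
ft_force: [-5.3, 2.9, 7.5]
finger_gap: 0.154
grasp_force: 53.7
```

>>> carry_out(moves="1 0 0 1 0;1 0 0 1 0;1 0 0 0 0;1 0 0 0 0;1 0 0 0 0;1 0 0 0 0")

```text
time_s: 16.4
position: [473.6, 83.3, 395.2]
tool_rot: [180.0, 0.0, 77.4]
ft_force: [-3.7, 2.8, 6.1]
finger_gap: 0.155
grasp_force: 53.7
```

>>> carry_out(moves="1 0 0 0 0")

```text
time_s: 16.48
position: [473.6, 83.3, 395.2]
tool_rot: [180.0, 0.0, 77.4]
ft_force: [-4.7, 2.5, 5.0]
finger_gap: 0.151
grasp_force: 53.7
```

>>> carry_out(moves="1 0 0 1 0;1 0 0 1 0;1 0 0 0 0;1 0 0 0 0;1 0 0 0 0;1 0 0 0 0")

```text
time_s: 16.98
position: [473.6, 83.3, 393.2]
tool_rot: [180.0, 0.0, 77.4]
ft_force: [-4.3, 2.5, 6.9]
finger_gap: 0.152
grasp_force: 53.7
```

>>> carry_out(moves="1 0 0 1 0;1 0 0 1 0;1 0 0 0 0;1 0 0 0 0;1 0 0 0 0;1 0 0 0 0")

```text
time_s: 17.48
position: [473.6, 83.3, 391.2]
tool_rot: [180.0, 0.0, 77.4]
ft_force: [-4.4, 1.9, 6.5]
finger_gap: 0.153
grasp_force: 53.7
```

>>> carry_out(moves="1 0 0 1 0;1 0 0 1 0;1 0 0 0 0;1 0 0 0 0;1 0 0 0 0;1 0 0 0 0")

```text
time_s: 17.98
position: [473.6, 83.4, 389.2]
tool_rot: [180.0, 0.0, 77.4]
ft_force: [-3.7, 2.9, 6.4]
finger_gap: 0.153
grasp_force: 53.7
```

>>> carry_out(moves="1 0 0 1 0;1 0 0 1 0;1 0 0 0 0;1 0 0 0 0;1 0 0 0 0;1 0 0 0 0")

```text
time_s: 18.48
position: [473.6, 83.3, 387.2]
tool_rot: [180.0, 0.0, 77.4]
ft_force: [-4.5, 3.4, 6.9]
finger_gap: 0.153
grasp_force: 53.7
```

>>> carry_out(moves="1 0 0 1 0;1 0 0 1 0;1 0 0 0 0;1 0 0 0 0;1 0 0 0 0;1 0 0 0 0")

```text
time_s: 18.98
position: [473.6, 83.3, 385.2]
tool_rot: [180.0, 0.0, 77.4]
ft_force: [-5.7, 2.4, 6.9]
finger_gap: 0.154
grasp_force: 53.7
```

>>> carry_out(moves="1 0 0 1 0;1 0 0 1 0;1 0 0 0 0;1 0 0 0 0;1 0 0 0 0;1 0 0 0 0")

```text
time_s: 19.48
position: [473.6, 83.3, 383.2]
tool_rot: [180.0, 0.0, 77.4]
ft_force: [-4.5, 2.3, 7.0]
finger_gap: 0.153
grasp_force: 53.7
```

>>> carry_out(moves="1 0 0 1 0;1 0 0 1 0;1 0 0 0 0;1 0 0 0 0;1 0 0 0 0;1 0 0 0 0")

```text
time_s: 19.98
position: [473.6, 83.3, 381.2]
tool_rot: [180.0, 0.0, 77.4]
ft_force: [-5.5, 3.2, 6.7]
finger_gap: 0.154
grasp_force: 53.7
```

>>> carry_out(moves="1 0 0 1 0;1 0 0 1 0;1 0 0 0 0;1 0 0 0 0;1 0 0 0 0;1 0 0 0 0")

```text
time_s: 20.48
position: [473.6, 83.3, 379.2]
tool_rot: [180.0, 0.0, 77.4]
ft_force: [-4.7, 2.2, 6.5]
finger_gap: 0.152
grasp_force: 53.7
```

>>> carry_out(moves="1 0 0 1 0;1 0 0 1 0;1 0 0 0 0;1 0 0 0 0;1 0 0 0 0;1 0 0 0 0")

```text
time_s: 20.98
position: [473.6, 83.3, 377.2]
tool_rot: [180.0, 0.0, 77.4]
ft_force: [-4.9, 3.2, 7.0]
finger_gap: 0.152
grasp_force: 53.7
```

>>> carry_out(moves="1 0 0 1 0;1 0 0 1 0;1 0 0 0 0;1 0 0 0 0;1 0 0 0 0;1 0 0 0 0")

```text
time_s: 21.48
position: [473.6, 83.3, 375.2]
tool_rot: [180.0, 0.0, 77.4]
ft_force: [-4.3, 2.3, 6.3]
finger_gap: 0.154
grasp_force: 53.7
```

>>> carry_out(moves="1 0 0 1 0;1 0 0 1 0;1 0 0 0 0;1 0 0 0 0;1 0 0 0 0;1 0 0 0 0")

```text
time_s: 21.98
position: [473.6, 83.3, 373.2]
tool_rot: [180.0, 0.0, 77.4]
ft_force: [-3.9, 2.6, 6.2]
finger_gap: 0.154
grasp_force: 53.7
```

>>> carry_out(moves="1 0 0 1 0;1 0 0 1 0;1 0 0 0 0;1 0 0 0 0;1 0 0 0 0;1 0 0 0 0")

```text
time_s: 22.48
position: [473.7, 83.3, 371.5]
tool_rot: [180.0, 0.0, 77.4]
ft_force: [-5.0, 3.1, 8.1]
finger_gap: 0.156
grasp_force: 53.9
```

Contact seems to have started: z lags by 0.3 mm and the force is up. I reread.

>>> carry_out(moves="1 0 0 0 0")

```text
time_s: 22.57
position: [473.7, 83.3, 371.5]
tool_rot: [180.0, 0.0, 77.4]
ft_force: [-4.8, 2.1, 8.3]
finger_gap: 0.151
grasp_force: 53.9
```

>>> carry_out(moves="1 0 0 0 0")

```text
time_s: 22.65
position: [473.6, 83.3, 371.5]
tool_rot: [180.0, 0.0, 77.4]
ft_force: [-4.3, 1.5, 7.5]
finger_gap: 0.157
grasp_force: 53.9
```

>>> carry_out(moves="1 0 0 0 0")

```text
time_s: 22.73
position: [473.7, 83.3, 371.5]
tool_rot: [180.0, 0.0, 77.4]
ft_force: [-4.6, 2.7, 8.3]
finger_gap: 0.153
grasp_force: 53.9
```

>>> carry_out(moves="1 0 0 1 0;1 0 0 0 0;1 0 0 0 0;1 0 0 0 0;1 0 0 0 0")

```text
time_s: 23.15
position: [473.7, 83.3, 370.7]
tool_rot: [180.0, -0.0, 77.4]
ft_force: [-5.8, 2.5, 9.3]
finger_gap: 0.154
grasp_force: 54.1
```

>>> carry_out(moves="1 0 0 0 0")

```text
time_s: 23.23
position: [473.7, 83.3, 370.7]
tool_rot: [180.0, -0.0, 77.4]
ft_force: [-5.4, 2.0, 9.2]
finger_gap: 0.153
grasp_force: 54.1
```

>>> carry_out(moves="1 0 0 0 0")

```text
time_s: 23.32
position: [473.7, 83.3, 370.7]
tool_rot: [180.0, 0.0, 77.4]
ft_force: [-5.4, 1.7, 8.9]
finger_gap: 0.152
grasp_force: 54.1
```

Tip force is about 1.4 N, then 2.5 N. I go 1 mm more.

>>> carry_out(moves="1 0 0 1 0;1 0 0 0 0;1 0 0 0 0;1 0 0 0 0;1 0 0 0 0")

```text
time_s: 23.73
position: [473.7, 83.3, 369.9]
tool_rot: [180.0, -0.0, 77.4]
ft_force: [-5.8, 2.4, 10.5]
finger_gap: 0.15
grasp_force: 54.2
```

>>> carry_out(moves="1 0 0 0 0")

```text
time_s: 23.82
position: [473.7, 83.3, 369.9]
tool_rot: [180.0, -0.0, 77.4]
ft_force: [-6.0, 3.0, 10.9]
finger_gap: 0.154
grasp_force: 54.2
```

>>> carry_out(moves="1 0 0 0 0")

```text
time_s: 23.9
position: [473.7, 83.4, 369.9]
tool_rot: [180.0, -0.0, 77.4]
ft_force: [-6.0, 1.5, 9.4]
finger_gap: 0.153
grasp_force: 54.2
```

About 3.6 N. I lock clockwise.

>>> carry_out(moves="1 0 0 0 0.06;1 0 0 0 0.06;1 0 0 0 0.06;1 0 0 0 0.06;1 0 0 0 0.06;1 0 0 0 0.06;1 0 0 0 0.06;1 0 0 0 0.06;1 0 0 0 0.06;1 0 0 0 0.06;1 0 0 0 0.06;1 0 0 0 0.06;1 0 0 0 0.06;1 0 0 0 0.06;1 0 0 0 0.06;1 0 0 0 0.06;1 0 0 0 0.06;1 0 0 0 0.06;1 0 0 0 0.04;1 0 0 0 0")

```text
time_s: 25.57
position: [473.9, 83.1, 369.9]
tool_rot: [179.9, -0.1, 13.2]
ft_force: [-4.7, 1.9, 9.3]
finger_gap: 0.15
grasp_force: 53.9
```

>>> carry_out(moves="1 0 0 0 0;1 0 0 0 0;1 0 0 0 0")

```text
time_s: 25.82
position: [473.9, 83.1, 369.9]
tool_rot: [179.9, -0.1, 13.2]
ft_force: [-4.4, 0.6, 9.4]
finger_gap: 0.154
grasp_force: 53.9
```

```bash
python3 - <<'E'
from h import *
s=sensors.sense(); print({k:np.round(s[k],2) for k in("position","tool_rot","ft_force","ft_torque")})
cv2.imwrite("pics/g3.png",cv2.resize(grab_frame("wrist")[:,:,::-1][60:384,90:420],None,fx=1.8,fy=1.8,interpolation=cv2.INTER_CUBIC))
E
```

```text
{'position': array([473.94,  83.08, 369.86]), 'tool_rot': array([ 1.7994e+02, -7.0000e-02,  1.3230e+01]), 'ft_force': array([-4.44,  0.61,  9.38]), 'ft_torque': array([ 0.21,  0.87, -0.11])}
```

View pics/g3.png

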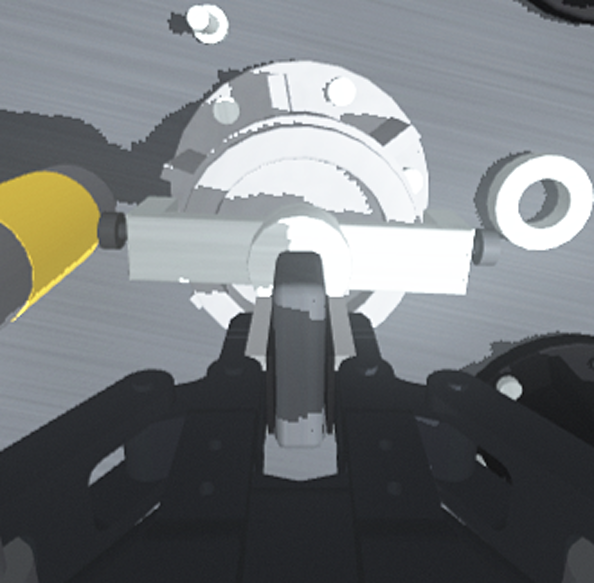

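The wing is across the bar again (locked), z is unchanged and the can is upright. I release and retreat.

>>> carry_out(moves="0.6 0 0 0 0;0.5 0 0 0 0;0.5 0 0 0 0;0.5 0 0 0 0;0.5 0 0 0 0;0.5 0 0 -5 0;0.5 0 0 -10 0;0.5 0 0 -15 0;0.5 0 0 -20 0;0.5 0 0 -20 0;0.5 0 0 -20 0;0.5 0 0 -20 0;0.5 0 0 -10 0;0.5 0 0 0 0;0.5 0 0 0 0;0.5 0 0 0 0")

```text
time_s: 27.2
position: [473.3, 83.4, 487.0]
tool_rot: [-180.0, 0.1, 13.3]
ft_force: [-0.0, -1.2, 0.9]
finger_gap: 0.496
grasp_force: 0.0
```

```bash
python3 - <<'E'
from h import *
s=sensors.sense(); print(s["position"],s["ft_force"],s["finger_gap"])
a=grab_frame("wrist")[:,:,::-1][60:300,90:420]; b=grab_frame("side")[:,:,::-1][130:300,140:300]
cv2.imwrite("pics/end.png",np.hstack([cv2.resize(a,(413,300)),cv2.resize(b,(282,300))]))
E
```

```text
[473.28953363  83.3665258  486.98154006] [-0.01690848 -1.20949841  0.91671577] 0.4964597768899293
```

View pics/end.png

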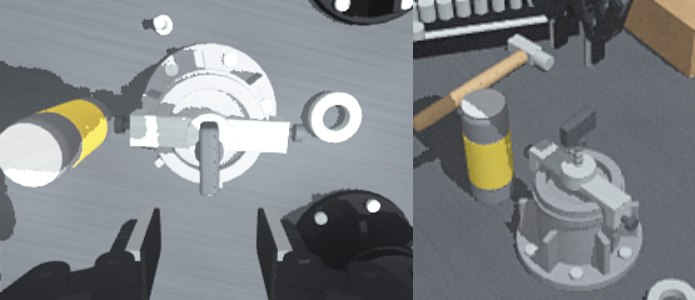

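The knob is low and across the bar, the can is standing and the gripper is clear.

```bash
python3 -c "
from cell import robot; print(robot.hand_in())"
```

```text
the job is handed in; nothing more can be done
None
```

The job is handed in: the spindle was lowered until the tip bore on the bottom at about 3.6 N (estimated from the wrist force), the knob was locked clockwise while it bore there, and the gripper let go with the can still standing.

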